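# Tip the loose lid off the storage box and hang it on the hook

### The arm

A 7-joint arm with a two-finger parallel gripper is mounted at the origin on a cart in front of the work surface, level with it; the furniture and walls round the work are solid. World frame = base frame: x ahead of the robot, y to its left, z up, the work surface at z = 0. Lengths are in mm, angles in rad, forces in N, time in s.
With the tool pointing down it reaches from about 425 to 925 mm from the base axis. Payload 6.8 kg.
Tool frame: the origin (TCP) lies on the centre line of the jaws, within the pads' length; the fingertips stand manip.tip_extent ahead of it and the grasp point (between the pads) lies 8 mm behind it (manip.tip_extent is the distance from the TCP to the fingertips, in mm); z points along the fingers, y is the line along which they close (so a half turn about z gives the same grasp; the last joint's range is limited). The gripper opens to 88 mm and grips with 3 to 60 N. Pads are 20 mm wide; open, the fingers measure 115 mm over their backs; the gripper's body (75 mm by 178 mm) begins 61 mm behind the grasp point.
Start: joints at [0.996, 0.477, 0.022, 1.555, -0.011, 1.109, -0.083], TCP at [303.783, -602.797, 203.364] pointing down, gripper open.
Joint ranges: [-2.96, 2.96], [-0.34, 2.1], [-1.41, 1.46], [0.24, 2.44], [-1.37, 4.51], [0.17, 1.92], [-2.96, 2.96]. Speed limits (rad/s): [2.39, 2.39, 3.14, 3.14, 3.14, 3.14, 3.14].

### API

Orientations are given as [roll, pitch, yaw] about the fixed x, y, z axes, in that order (R = Rz(yaw) Ry(pitch) Rx(roll)).
In Python, from plant import manip gives the robot as it stands. The module is installed in compiled form; this text tells all that it offers.
- The arm moves only by the shell command python3 -m handwheel 'ROWS' [OPENING]. ROWS is a JSON object of lists of equal length, an entry for each row: "dp": the shift along the tool's x, y, z in m, a list of three; "spin": the turn about the tool's z in degrees. In form: {"dp": [[dx, dy, dz], ...], "spin": [spin, ...]}. A call has 1 to 20 rows; each row is the pose to reach, as a shift and turn from the pose commanded when the call began, along the tool's axes at that moment; what a row does not reach only later rows make up. A row lasts 1/12 s, in which the tool goes at most 41.7 mm and 7.16 degrees, less where a joint would pass 70% of its speed; a pose out of reach is approached as far as the arm can. A call with a gripper value outside its range is refused whole. OPENING is the opening in per cent of the stroke, from 0 (shut) to 100 (fully open), set as the call begins (- or left out, the last holds). The fingers move at their own pace and stop on an object; the grip force is fixed at half the most. Time passes only in rows, so rows that repeat a pose let the fingers close. It gives the time, the measured TCP pose, the force, the opening and the grip force at its end, in the units of the state.
- manip.state(): the state, without advancing time (a new reading comes with each control period).
- manip.grab_frame(name): name is "side" or "top" or "wrist"; returns a dict with "pixels" (384x512x3 uint8, red, green, blue), "fx", "fy", "cx", "cy" (pixels), "dist" ([k1, k2, p1, p2, k3] as OpenCV has them; the pictures are not rectified), "cam_to_world" (4x4, takes a point from camera to world coordinates); the wrist camera has in their place "tool_from_camera" (4x4, takes a point from camera to tool coordinates, whose origin is the TCP and whose axes are the flange's). Camera axes: x right, y down, z forward; pixel columns grow to the right and rows downward; lengths in mm; the calibration is good to about 2 mm. A picture is of the moment at which its call begins: read the wrist's pose just before it. There is no depth.
- manip.hand_in(): hands the job in; it is judged then, once.
The state is a dict: "clock": time; "joint_positions": joint angles; "joint_velocities": joint speeds; "tau": joint torques, N m; "eef_pos": TCP position; "eef_rot": TCP orientation; "wrist_force": force on the tool from outside, world axes, zero at the start; "ft_torque": the same for the moment, N m; "gripper_width": finger opening in mm; "grip_force": force on a finger pad.
Only numpy, scipy, OpenCV 4.12 (cv2) and the standard library are available. Lean on these libraries where they do the work, as an engineer would, in place of code of your own. Each camera call takes 0.05 s, during which the arm holds its last target. There are 200 camera calls.

### The job

Open the plywood storage box: tip its loose metal lid up by the overhanging front edge until it stands by itself, leaning on the sloping rest behind the box, and let go of it. Then take the standing lid by its top edge, lift it off and hang it by its hand slot on the hook of the stand. Do not drop the lid on the bench, and leave the tape measure, screwdriver, pliers and glue bottle where they are.

Things in the scene. Friction and masses are not known exactly. Their poses are not given: they have to be found in the camera images.
- box: Open-topped plywood box, fixed to the bench, outside 120 (x) by 170 (y) by 85 mm high, walls 5 mm, rim at z = 85 mm. Origin: centre of its underside, on the bench; z up, front faces its own -x (about to the right as the robot sees it), rear wall's outer face at x = 60 mm.
- lid_trough (a point): On the floor of the trough behind the box's rear wall (box x = 69, y = 0, z = 75 mm; box axes). Trough 18 mm wide in x. Behind it a steel plate, 176 mm wide, top at box z = 148 mm, leans back 12 degrees (face at x = 78 mm at the bottom, 94 mm at the top). A tipped-up lid drops its rear edge in here and stays by itself, leaning 12 to 22 degrees past upright.
- lid: Loose aluminium lid, 174 (x) by 190 (y) by 5 mm, 0.2 to 0.4 kg, no knob, too big to grip across. Origin: centre of its underside; z out of its top, front edge x = -87, rear edge x = 87 mm. At first it lies on the rim, origin at about box x = -13 mm: 40 mm overhang in front, 10 mm at the sides. A 7 mm deep rim below it (x -38 to 64, y -76 to 76 mm) sits in the mouth with about 4 mm play.
- lid_slot (a point): Centre of the lid's hand slot (lid x = -62, y = 0, half-way through; lid axes), 26 mm in x by 56 mm in y, right through. Either side of it are solid corners 67 mm wide, where open fingers, tilted 35 to 40 degrees tips pointing along the lid's +x, can push the overhang up and over in an arc round the rear wall, or the standing lid be pinched.
- lid_bar (a point): Middle of the 12 mm wide bar between the lid's hand slot and its front edge (lid x = -81 mm, y = 0, half-way through the thickness). Axes are the lid's.
- hook_stand: Steel stand fixed to the bench: base 110 by 100 by 12 mm, post of 14 mm diameter, 232 mm high, at its origin (on the bench; z up). From it a J-hook of 8 mm round bar reaches along the stand's own -x: axis level at z = 230 mm to x = -60 mm, then up to its end at x = -75 mm, z = 240 mm. Highest point of the tip z = 244 mm, lowest of the bar 226 mm.
- hook_seat (a point): Point on the upper side of the hook's level bar, stand x = -45 mm, y = 0, z = 234 mm: the lid's bar comes to rest on the level bar between the upturned tip and the post. Axes are the stand's.
- tape_measure: Yellow tape measure, 66 by 72 by 34 mm, loose bystander; origin centre of its underside.
- driver_red: Screwdriver with a red handle, 202 mm long, loose bystander; origin centre of its underside.
- pliers_red: Pliers with red grips, 184 mm long, loose bystander; origin centre of its underside.
- glue_bottle: White glue bottle with a red cap, 50 mm across, 140 mm high, loose bystander; origin centre of its underside.

How it is judged (in metres and radians):
On the way, in this order (a step that is already met when the one before it is completed fails the run):
1. the lid stands tipped up, leaning on the rest behind the box, untouched by the robot (angle between lid's own z axis and vertical between 1.65 and 2.1 rad and x of lid in the frame of box between 0.05 and 0.13 m and z of lid in the frame of box between 0.13 and 0.18 m and contact force between the fingers and lid below 0.3 N and contact force between lid and box above 1 N and linear speed of lid below 0.05 m/s), for 0.2 s.
2. the lid hangs by its slot on the hook, released (contact force between lid and hook_stand above 1 N and x of lid_bar in the frame of hook_stand between -0.078 and 0 m and y of lid_bar in the frame of hook_stand between -0.035 and 0.035 m and z of lid_bar in the frame of hook_stand above 0.228 m and height (world z) of lid between 0.13 and 0.19 m and contact force between the fingers and lid below 0.3 N and linear speed of lid below 0.05 m/s and angular speed of lid below 0.5 rad/s), for 0.2 s.
At the end, for the whole second after the job is handed in: The lid hangs still from the hook: the hook passes through its hand slot, its 12 mm bar rests on the level part of the hook (between the upturned tip and the post, within 35 mm of the hook to either side), the lid is clear of bench and box, and the robot has let go (all of step 2); the robot touches nothing.
It fails at once if the lid is dropped on or down to the bench (height (world z) of lid below 0.06 m).
It fails at once if a bystander (tape measure, screwdriver, pliers, glue bottle) is moved more than 30 mm (distance of any of tape_measure, driver_red, pliers_red, glue_bottle from where it was at the start of the episode above 0.03 m).
It also fails if it takes over 72 s, if anything falls off the work surface, if the arm or the gripper's body presses on something with over 40 N, if the wrist force passes 120 N, or if a joint passes its speed limit or range.

## Working session

There is one attempt and no reset: what is moved stays moved. The work goes in short steps, Python scripts to look and compute and a shell command to move; the robot and the scene stay as the last step left them, time stands still between calls to the robot, and variables do not carry over. Pictures are saved under pics/ and viewed, at most 10 in all, crops included, and the job is handed in when it is done.

```bash
mkdir -p pics; python3 - <<'E'
from plant import manip
import cv2,pickle,numpy as np
print(manip.state(), manip.tip_extent)
for n in("side","top","wrist"):
    f=manip.grab_frame(n); pickle.dump(f,open(f"pics/{n}0.pkl","wb"))
    cv2.imwrite(f"pics/{n}0.png",f["pixels"][:,:,::-1])
    print(n,{k:np.round(v,4).tolist() for k,v in f.items() if k!="pixels"})
E
```

```text
{'clock': 0.0, 'joint_positions': array([ 0.99591759,  0.47779414,  0.0223483 ,  1.55639116, -0.01151546,
        1.10933873, -0.08308   ]), 'joint_velocities': array([ 2.74781862e-04, -1.57961617e-04,  1.34044937e-03,  7.32261236e-05,
        3.40866191e-04, -1.18030687e-03,  8.82285256e-04]), 'tau': array([ 9.93445838e-06, -5.82848632e+01,  1.53436270e+00, -2.72609657e+01,
       -5.43551543e-02,  1.68893026e-02,  1.67261724e-04]), 'eef_pos': array([ 303.46222683, -602.24129307,  202.41139483]), 'eef_rot': array([-3.13979367e+00,  1.23579042e-04,  4.66806563e-01]), 'wrist_force': array([-0.27578127, -0.12117257,  0.31859573]), 'ft_torque': array([ 0.0045174 , -0.03899929, -0.03627916]), 'grip_force': 0.0, 'gripper_width': 87.79803536174873} 11.0
side {'fx': 392.412, 'fy': 392.412, 'cx': 249.1032, 'cy': 193.9284, 'dist': [-0.0385, 0.0, 0.0, 0.0, 0.0], 'cam_to_world': [[-0.8796, -0.2916, 0.3759, 61.2741], [-0.4753, 0.5029, -0.7219, 947.6999], [0.0215, -0.8136, -0.581, 883.3614], [0.0, 0.0, 0.0, 1.0]]}
top {'fx': 438.5793, 'fy': 438.5793, 'cx': 254.6605, 'cy': 195.4634, 'dist': [0.0333, 0.0, 0.0, 0.0, 0.0], 'cam_to_world': [[0.0101, -0.9783, 0.2068, 260.1698], [-0.9999, -0.0089, 0.0065, 20.9451], [-0.0045, -0.2069, -0.9784, 1398.3455], [0.0, 0.0, 0.0, 1.0]]}
wrist {'fx': 320.7676, 'fy': 320.7676, 'cx': 255.3413, 'cy': 189.2179, 'dist': [-0.0607, 0.0, 0.0, 0.0, 0.0], 'tool_from_camera': [[-0.0008, -0.966, -0.2585, 70.5544], [1.0, -0.0005, -0.0012, 0.4027], [0.001, -0.2585, 0.966, -180.4784], [0.0, 0.0, 0.0, 1.0]]}
```

View pics/top0.png

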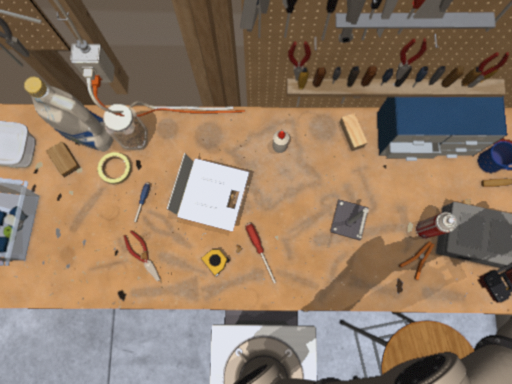

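View pics/side0.png

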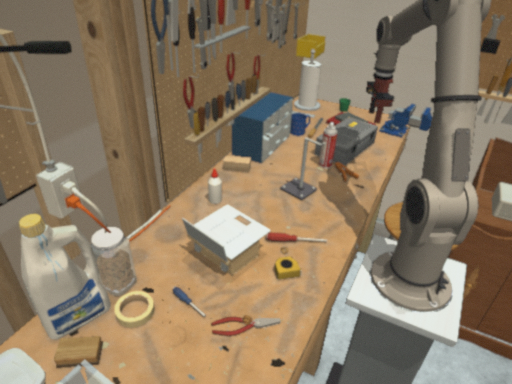

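The top view shows the lid (white, about (175-250, 158-230)) with its slot at (234,199), the rest on the left, and the hook stand at (350,219). The driver at (260,250), tape at (215,261) and glue at (282,140) surround it. The side view agrees: the lid is at (225,235) and the stand at (298,188).

```bash
cat > h.py <<'E'
import numpy as np,cv2,pickle
from scipy.spatial.transform import Rotation as R
def rays(f,uv,T=None):
    T=np.array(f["cam_to_world"]) if T is None else T
    K=np.array([[f["fx"],0,f["cx"]],[0,f["fy"],f["cy"]],[0,0,1]])
    p=cv2.undistortPoints(np.array(uv,float).reshape(-1,1,2),K,np.array(f["dist"]))[:,0]
    d=np.c_[p,np.ones(len(p))]@T[:3,:3].T
    return T[:3,3],d
def onz(f,uv,z,T=None):
    o,d=rays(f,uv,T); return o+d*((z-o[2])/d[:,2])[:,None]
def tri(f1,u1,f2,u2,T1=None,T2=None):
    o1,d1=rays(f1,[u1],T1);o2,d2=rays(f2,[u2],T2)
    A=np.c_[d1[0],-d2[0]];s=np.linalg.lstsq(A,o2-o1,rcond=None)[0]
    a=o1+s[0]*d1[0];b=o2+s[1]*d2[0];return (a+b)/2,np.linalg.norm(a-b)
def proj(f,P,T=None):
    T=np.array(f["cam_to_world"]) if T is None else T
    Ti=np.linalg.inv(T);K=np.array([[f["fx"],0,f["cx"]],[0,f["fy"],f["cy"]],[0,0,1]])
    return cv2.projectPoints(np.array(P,float).reshape(-1,3),cv2.Rodrigues(Ti[:3,:3])[0],Ti[:3,3],K,np.array(f["dist"]))[0][:,0]
def toolT(f,s):
    T=np.eye(4);T[:3,:3]=R.from_euler('xyz',s["eef_rot"]).as_matrix();T[:3,3]=s["eef_pos"]
    return T@np.array(f["tool_from_camera"])
E
python3 - <<'E'
from h import *
t=pickle.load(open("pics/top0.pkl","rb"));s=pickle.load(open("pics/side0.pkl","rb"))
for n,f,(x,y,w,h) in(("top",t,(160,145,100,95)),("side",s,(175,195,105,80))):
    g=f["pixels"][y:y+h,x:x+w]; m=((g.min(2)>190)).astype(np.uint8)
    cs,hi=cv2.findContours(m,cv2.RETR_CCOMP,cv2.CHAIN_APPROX_NONE)
    i=max(range(len(cs)),key=lambda i:cv2.contourArea(cs[i]))
    c=cs[i]; r=cv2.minAreaRect(c); print(n,r, cv2.contourArea(c))
    b=cv2.approxPolyDP(cv2.convexHull(c),5,True)[:,0]+[x,y]; print(b.tolist(),np.round(onz(f,b,90)).tolist())
    for j in range(len(cs)):
        if hi[0][j][3]==i and cv2.contourArea(cs[j])>20:
            mm=cv2.moments(cs[j]);u=[mm["m10"]/mm["m00"]+x,mm["m01"]/mm["m00"]+y];print("slot",u,onz(f,[u],90))
A=cv2.resize(t["pixels"][190:250,320:380],(390,390),interpolation=2);B=cv2.resize(s["pixels"][125:205,275:355],(390,390),interpolation=2)
cv2.imwrite("pics/st.png",np.hstack([A,B])[:,:,::-1])
E
```

```text
top ((52.57720947265625, 49.152793884277344), (57.206207275390625, 60.8455696105957), 14.826478958129883) 3300.5
[[195, 159], [247, 172], [232, 230], [178, 216]] [[651.0, 216.0, 90.0], [611.0, 54.0, 90.0], [430.0, 96.0, 90.0], [471.0, 260.0, 90.0]]
slot [232.41018998272884, 199.0336787564767] [[525.05183329  97.2329866   90.        ]]
side ((56.5, 32.5), (58.8588752746582, 47.019832611083984), 42.273685455322266) 1941.0
[[226, 205], [269, 230], [231, 258], [194, 225]] [[611.0, 57.0, 90.0], [430.0, 100.0, 90.0], [471.0, 262.0, 90.0], [644.0, 195.0, 90.0]]
slot [242.5814648729447, 219.91629297458894] [[524.93164152  97.51640597  90.        ]]
```

View pics/st.png

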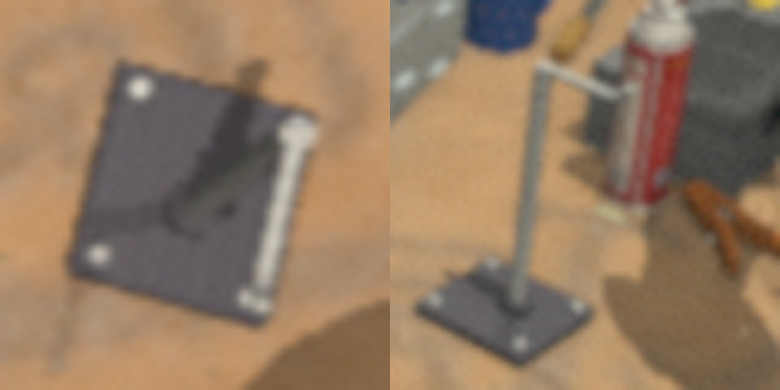

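The stand crops show the post foot and top, with the level hook bar running from the post top (about (365.7,210) in top, (306.4,138.5) in side) to the tip (about (359.2,236) and (323.5,144.5)). It points roughly at the robot.

```bash
cat >> h.py <<'E'
YAW=np.radians(76.5)
def move(s,p,yaw_delta=0):   # world displacement target p -> tool dp in m
    Rt=R.from_euler('xyz',s["eef_rot"]).as_matrix(); return np.round(Rt.T@(np.array(p)-s["eef_pos"])/1000,4)
E
python3 - <<'E'
from h import *
t=pickle.load(open("pics/top0.pkl","rb"));s=pickle.load(open("pics/side0.pkl","rb"))
# lid edges by subpixel line fit on top & side contours
for n,f,(x,y,w,h) in(("top",t,(160,145,100,95)),("side",s,(175,195,105,80))):
    g=f["pixels"][y:y+h,x:x+w]; m=((g.min(2)>170)).astype(np.uint8)
    c=max(cv2.findContours(m,0,1)[0],key=cv2.contourArea)[:,0]+[x,y]
    P=onz(f,c,90)[:,:2]; 
    e=np.array([np.cos(YAW),np.sin(YAW)]);n2=np.array([-e[1],e[0]])
    a=P@e;b=P@n2;print(n,"along x",a.min(),a.max(),"along y",b.min(),b.max())
    L=P[(a<a.min()+6)&(b>b.min()+20)&(b<b.max()-20)];v=cv2.fitLine(L.astype(np.float32),2,0,.01,.01)[:,0];print("front edge dir",np.degrees(np.arctan2(v[1],v[0])),v)
c=np.array([[120,62],[315,118],[262,325],[72,272]])/6.5+[320,190]
print("base",onz(t,c,12).round(1).tolist(),onz(t,c,12).mean(0))
print("top post",onz(t,[[365.2,210]],233),"tip",onz(t,[[359.2,236.3]],242))
print("side post",onz(s,[[306.4,138.7]],233),"tip",onz(s,[[323.5,144.3]],242))
sc=np.array([[418-390,308],[493-390,262],[592-390,312],[517-390,362]])/4.875+[275,125];print("side base",onz(s,sc,12).round(1).tolist(),onz(s,sc,12).mean(0))
print("glue",onz(t,[[282,134]],140),"driver",onz(t,[[250,228],[274,282]],10))
E
```

```text
top along x 191.23430029590466 366.59934915300704 along y -584.6090011657079 -393.69971879074046
front edge dir -14.098938 [ 9.6987653e-01 -2.4359705e-01  5.1943549e+02  7.4210617e+01]
side along x 189.5585848654999 367.76033673637625 along y -585.510074321685 -392.1283841802592
front edge dir -14.574136 [ 9.6782285e-01 -2.5163251e-01  5.1931476e+02  7.3023537e+01]
base [[542.3, -239.7, 12.0], [515.1, -334.5, 12.0], [412.8, -304.4, 12.0], [437.6, -213.2, 12.0]] [ 476.9695644  -272.93182813   12.        ]
top post [[ 469.32311603 -268.88042064  233.        ]] tip [[ 397.20569977 -247.90017664  242.        ]]
side post [[ 466.28986526 -263.2616794   233.        ]] tip [[ 394.02255622 -238.10712429  242.        ]]
side base [[536.3, -231.3, 12.0], [510.2, -324.4, 12.0], [412.4, -296.9, 12.0], [439.1, -203.0, 12.0]] [ 474.49706091 -263.90295843   12.        ]
glue [[716.60683647 -51.34032731 140.        ]] driver [[447.63613347  43.91476897  10.        ]
 [279.93977472 -32.60456837  10.        ]]
```

```bash
python3 -m handwheel '{"dp":[[0,0,-0.15],[0,0,-0.15],[0,0,-0.15],[0,0,-0.15],[0,0,-0.15]],"spin":[0,0,0,0,0]}' 25
python3 -m handwheel '{"dp":[[0.5,-0.51,0],[0.5,-0.51,0],[0.5,-0.51,0],[0.5,-0.51,0],[0.5,-0.51,0],[0.5,-0.51,0],[0.5,-0.51,0],[0.5,-0.51,0],[0.5,-0.51,0],[0.5,-0.51,0],[0.5,-0.51,0],[0.5,-0.51,0],[0.5,-0.51,0],[0.5,-0.51,0],[0.5,-0.51,0],[0.5,-0.51,0],[0.5,-0.51,0],[0.5,-0.51,0],[0.5,-0.51,0],[0.5,-0.51,0]],"spin":[0,0,0,0,0,0,7,14,21,28,35,40.9,40.9,40.9,40.9,40.9,40.9,40.9,40.9,40.9]}'
python3 - <<'E'
from h import *
from plant import manip
s=manip.state();f=manip.grab_frame("wrist");print(s["eef_pos"],s["eef_rot"],s["gripper_width"],s["joint_positions"])
cv2.imwrite("pics/w1.png",f["pixels"][:,:,::-1]);T=toolT(f,s)
ux=np.array([np.cos(np.radians(75.8)),np.sin(np.radians(75.8)),0]);uy=np.array([-ux[1],ux[0],0]);c=np.array([540.6,157.2,85])
pr=proj(f,[c+x*ux+y*uy+[0,0,5] for x,y in((-87,-95),(-87,95),(-75,-28),(-75,28),(-49,28),(-49,-28))],T);print(pr.round(1).tolist())
pickle.dump((f,T),open("pics/w1.pkl","wb"))
E
```

```text
clock: 0.57
eef_pos: [304.9, -605.1, 360.6]
eef_rot: [3.131, -0.001, 0.466]
wrist_force: [-0.6, 0.9, 0.6]
gripper_width: 57.8
grip_force: 0.0
clock: 2.23
eef_pos: [520.4, 79.9, 352.4]
eef_rot: [-3.142, 0.002, -0.242]
wrist_force: [0.2, -0.2, -0.4]
gripper_width: 22.1
grip_force: 0.0
[520.38639546  79.87936326 352.37630436] [-3.14150680e+00  1.76144846e-03 -2.42280521e-01] 22.14576371104275 [ 0.15928892  0.15618634 -0.48682016  1.67390548  0.07392979  1.33147692
 -2.15322099]
[[261.2, 83.9], [260.0, 219.4], [252.0, 134.8], [251.9, 174.7], [233.5, 174.6], [233.0, 134.7]]
```

View pics/w1.png

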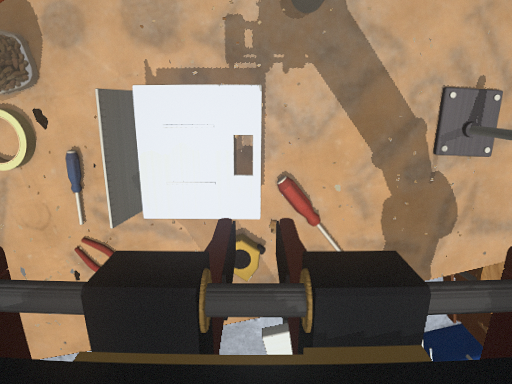

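The wrist view matches the prediction within about 1 px: front edge at column 261, slot 234-253 × 135-175. Descending straddling the bar.

```bash
python3 -m handwheel '{"dp":[[0.0005,0.002,0.22],[0.0005,0.002,0.22],[0.0005,0.002,0.22],[0.0005,0.002,0.22],[0.0005,0.002,0.22],[0.0005,0.002,0.22],[0.0005,0.002,0.235],[0.0005,0.002,0.245],[0.0005,0.002,0.255],[0.0005,0.002,0.263],[0.0005,0.002,0.263],[0.0005,0.002,0.263]],"spin":[0,0,0,0,0,0,0,0,0,0,0,0]}'
python3 - <<'E'
from h import *
from plant import manip
print(manip.state()["eef_pos"])
f=manip.grab_frame("side");A=cv2.resize(f["pixels"][190:280,170:310],(784,504),interpolation=2)
cv2.imwrite("pics/s2.png",A[:,:,::-1])
E
```

```text
clock: 3.28
eef_pos: [521.1, 75.5, 90.8]
eef_rot: [-3.142, -0.0, -0.247]
wrist_force: [0.1, -0.4, 0.3]
gripper_width: 22.6
grip_force: 0.0
[521.1194503   75.47743149  90.79788465]
```

View pics/s2.png

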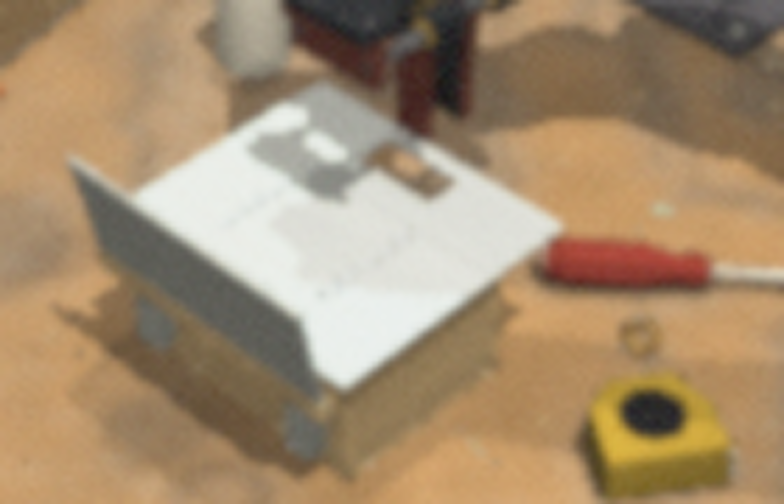

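```bash
python3 - <<'E'
from h import *
s=pickle.load(open("pics/side0.pkl","rb"))
u=np.array([.245,.97,0]);o=np.array([521,75.5,0])
for d in(-18,-11,0,11,18):
  for z in(80,90,130): print(d,z,((proj(s,[o+d*u+[0,0,z]])[0]-[170,190])*5.6).round())
E
```

```text
-18 80 [452. 148.]
-18 90 [452. 135.]
-18 130 [454.  80.]
-11 80 [444. 153.]
-11 90 [444. 140.]
-11 130 [446.  85.]
0 80 [431. 162.]
0 90 [431. 149.]
0 130 [432.  93.]
11 80 [418. 171.]
11 90 [418. 157.]
11 130 [419. 102.]
18 80 [409. 176.]
18 90 [410. 163.]
18 130 [411. 107.]
```

```bash
python3 - <<'E'
from h import *
from plant import manip
s=manip.state();f=manip.grab_frame("wrist");g=manip.grab_frame("side")
T=toolT(f,s);t=np.array(f["tool_from_camera"])
print("tips",proj(f,[[0,11,11],[0,-11,11],[0,11,-30],[0,-11,-30]],t).round())
A=cv2.resize(f["pixels"][120:320,160:360],(500,500));B=cv2.resize(g["pixels"][195:235,220:264],(300,272),interpolation=2)
o=np.zeros((500,800,3),np.uint8);o[:,:500]=A;o[:272,500:]=B
cv2.imwrite("pics/w3.png",o[:,:,::-1])
E
```

```text
tips [[273. 219.]
 [238. 219.]
 [277. 247.]
 [234. 247.]]
```

View pics/w3.png

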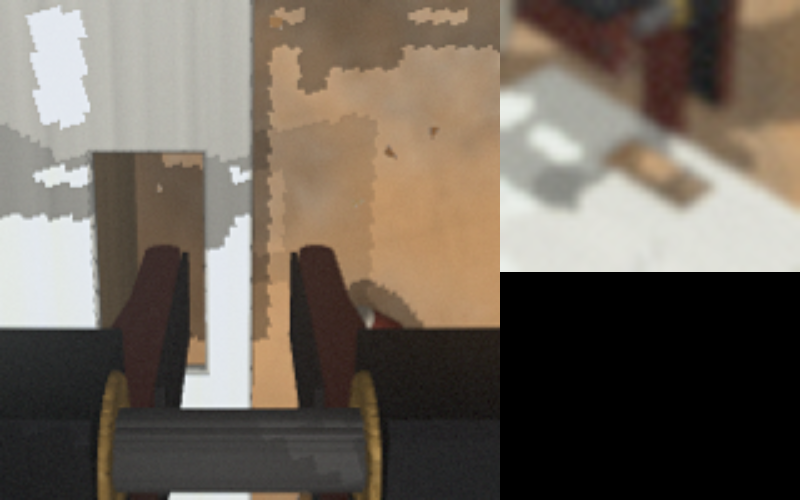

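The wrist view shows the fingers straddling the bar (columns 205-252 of the crop), but the side view hints that the tips may be higher than assumed. Closing is a harmless test: it stops at 12 mm if the bar is between the fingers.

```bash
python3 -m handwheel '{"dp":[[0,0,0],[0,0,0],[0,0,0],[0,0,0],[0,0,0],[0,0,0]],"spin":[0,0,0,0,0,0]}' 10
```

```text
clock: 3.93
eef_pos: [520.8, 75.6, 90.4]
eef_rot: [3.142, -0.0, -0.247]
wrist_force: [1.3, -0.5, 0.8]
gripper_width: 9.1
grip_force: 0.0
```

```bash
python3 -m handwheel '{"dp":[[0,0,0],[0,0,0],[0,0,0],[0,0,0],[0,0,0.01],[0,0,0.015],[0,0,0.02],[0,0,0.025],[0,0,0.028],[0,0,0.028]],"spin":[0,0,0,0,0,0,0,0,0,0]}' 25
python3 -m handwheel '{"dp":[[0,0,0],[0,0,0],[0,0,0],[0,0,0],[0,0,0]],"spin":[0,0,0,0,0]}' 10
python3 - <<'E'
from h import *
from plant import manip
print(manip.tip_extent)
f=manip.grab_frame("wrist");g=manip.grab_frame("side")
A=cv2.resize(f["pixels"][120:320,160:360],(400,400));B=cv2.resize(g["pixels"][185:245,210:270],(400,400),interpolation=2)
cv2.imwrite("pics/w4.png",np.hstack([A,B])[:,:,::-1])
E
```

```text
clock: 4.77
eef_pos: [520.2, 75.5, 61.4]
eef_rot: [3.141, 0.001, -0.247]
wrist_force: [-0.1, 0.1, 0.4]
gripper_width: 22.3
grip_force: 0.0
clock: 5.18
eef_pos: [520.9, 75.7, 62.5]
eef_rot: [-3.141, -0.0, -0.247]
wrist_force: [0.7, 1.9, -1.3]
gripper_width: 11.3
grip_force: 30.0
11.0
```

View pics/w4.png

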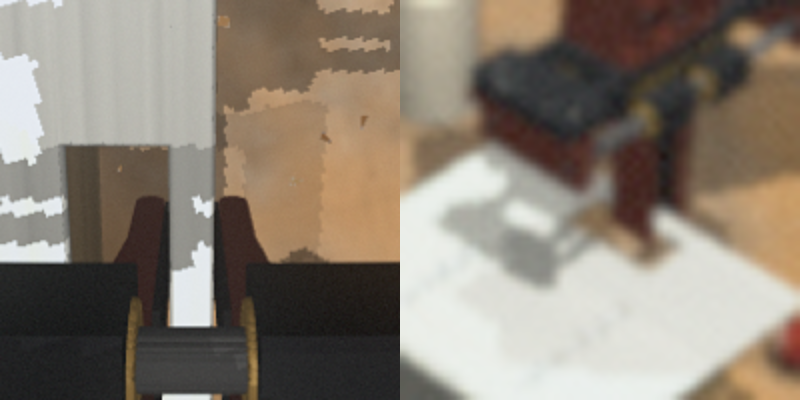

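The bar is gripped: width 11.3 mm, 30 N, and the wrist view shows the bar between the pads. The real tips sit about 15 mm behind the TCP. Next, a small tip test, watching the rear near corner in the side view.

```bash
cat >> h.py <<'E'
def corners(f):
    g=f["pixels"][170:275,170:290]; m=(g.min(2)>170).astype(np.uint8)
    c=max(cv2.findContours(m,0,1)[0],key=cv2.contourArea)[:,0]+[170,170]
    return {"bottom":c[c[:,1].argmax()].tolist(),"right":c[c[:,0].argmax()].tolist(),"left":c[c[:,0].argmin()].tolist(),"top":c[c[:,1].argmin()].tolist()}
E
python3 -c "
from h import *
from plant import manip
print(corners(manip.grab_frame('side')))"
python3 -m handwheel '{"dp":[[0,-0.002,-0.004],[0,-0.003,-0.01],[0,-0.004,-0.016],[0,-0.005,-0.022],[0,-0.005,-0.027],[0,-0.005,-0.027]],"spin":[0,0,0,0,0,0]}'
python3 -c "
from h import *
from plant import manip
f=manip.grab_frame('side');print(corners(f));P=[[430,96,90],[471,262,90],[430,96,117],[471,262,117]];print(proj(f,P).round(1).tolist())"
```

```text
{'bottom': [232, 258], 'right': [269, 230], 'left': [193, 225], 'top': [220, 208]}
clock: 5.83
eef_pos: [522.8, 80.6, 90.7]
eef_rot: [-3.141, -0.002, -0.247]
wrist_force: [-0.6, 0.9, -3.1]
gripper_width: 11.3
grip_force: 30.0
{'bottom': [229, 258], 'right': [269, 224], 'left': [193, 224], 'top': [219, 203]}
[[269.6, 229.3], [230.9, 257.9], [270.1, 222.6], [230.9, 251.0]]
```

The lid is tipping: the front corner rose by 6 px and the rear corner stayed.

```bash
python3 -m handwheel '{"dp":[[0,-0.001,-0.007],[0,-0.003,-0.014],[0,-0.005,-0.02],[0,-0.007,-0.026],[0,-0.01,-0.034],[0,-0.014,-0.042],[0,-0.018,-0.05],[0,-0.023,-0.057],[0,-0.027,-0.064],[0,-0.032,-0.07],[0,-0.037,-0.076],[0,-0.042,-0.081],[0,-0.042,-0.081]],"spin":[0,0,0,0,0,0,0,0,0,0,0,0,0]}'
python3 -c "
from h import *
from plant import manip
f=manip.grab_frame('side');print(corners(f))
cv2.imwrite('pics/s5.png',cv2.resize(f['pixels'][130:280,150:330],(720,600),interpolation=2)[:,:,::-1])"
```

```text
clock: 6.97
eef_pos: [533.0, 122.3, 171.8]
eef_rot: [-3.141, -0.002, -0.246]
wrist_force: [-1.3, -2.2, 0.3]
gripper_width: 8.5
grip_force: 1.1
{'bottom': [229, 261], 'right': [260, 211], 'left': [192, 222], 'top': [239, 198]}
```

View pics/s5.png

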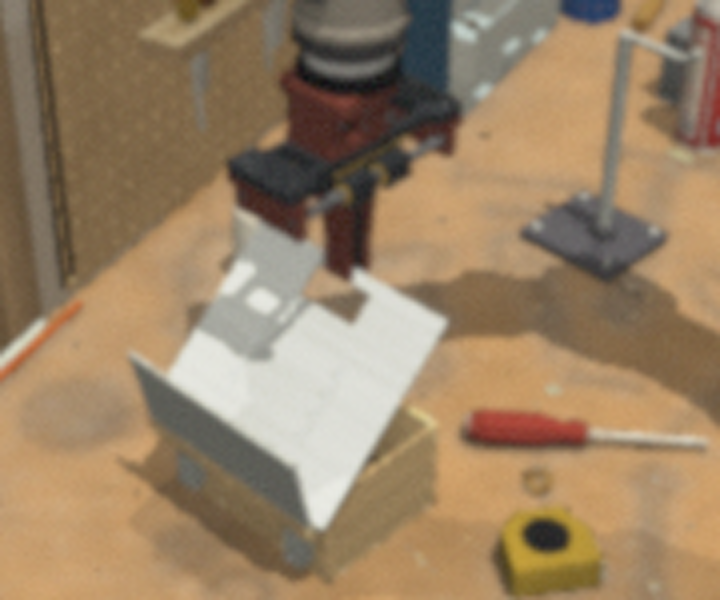

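The lid stands at about 45°, its bar still between the fingers near (345,270), with the rear edge resting in the trough. I'll compute the angle from the near front corner.

```bash
cat >> h.py <<'E'
ux=np.array([np.cos(np.radians(75.8)),np.sin(np.radians(75.8)),0]);uy=np.array([-ux[1],ux[0],0]);B0=np.array([540.6,157.2,0])+13*ux
def b2w(p): return B0+p[0]*ux+p[1]*uy+np.array([0,0,p[2]])
def w2b(p): d=np.array(p)-B0; return np.array([d@ux,d@uy,d[2]])
E
python3 -c "
from h import *
s=pickle.load(open('pics/side0.pkl','rb'))
for th in range(35,61,5):
  a=np.radians(th);c,n=np.cos(a),np.sin(a)
  print(th,[proj(s,[b2w([60+x*c+z*n,95,85-x*n+z*c])]).round(1).tolist() for x,z in((-160,5),(-160,0))])
print(w2b([533,122.3,171.8]))
"
```

```text
35 [[[265.0, 211.1]], [[265.6, 211.7]]]
40 [[[263.2, 209.5]], [[263.9, 210.0]]]
45 [[[261.1, 208.2]], [[261.9, 208.6]]]
50 [[[258.8, 207.3]], [[259.6, 207.6]]]
55 [[[256.2, 206.7]], [[257.1, 206.9]]]
60 [[[253.4, 206.6]], [[254.4, 206.6]]]
[-48.69797884  -1.19344311 171.8       ]
```

```bash
python3 -m handwheel '{"dp":[[0,-0.002,0],[0,-0.004,0.001],[0,-0.006,0.001],[0,-0.008,0.001],[0,-0.01,0],[0,-0.012,0],[0,-0.012,0]],"spin":[0,0,0,0,0,0,0]}'
python3 -c "
from h import *
from plant import manip
f=manip.grab_frame('side');print(corners(f))"
```

```text
clock: 7.6
eef_pos: [533.5, 123.0, 170.6]
eef_rot: [3.127, 0.002, -0.254]
wrist_force: [-11.2, -22.7, 19.8]
gripper_width: 8.5
grip_force: 13.6
{'bottom': [229, 261], 'right': [260, 212], 'left': [192, 223], 'top': [209, 196]}
```

```bash
python3 -m handwheel '{"dp":[[0,0,-0.003],[0,0,-0.006],[0,0,-0.009],[0,0,-0.011],[0,0,-0.011]],"spin":[0,0,0,0,0]}'
python3 -c "
from h import *
from plant import manip
f=manip.grab_frame('side');print(corners(f))
g=manip.grab_frame('wrist')
A=cv2.resize(g['pixels'][120:320,160:360],(400,400));B=cv2.resize(f['pixels'][160:240,200:280],(400,400),interpolation=2)
cv2.imwrite('pics/w6.png',np.hstack([A,B])[:,:,::-1])"
```

```text
clock: 8.07
eef_pos: [535.5, 132.4, 181.6]
eef_rot: [3.141, -0.001, -0.248]
wrist_force: [-1.3, -4.9, 4.1]
gripper_width: 8.8
grip_force: 2.2
{'bottom': [229, 261], 'right': [258, 210], 'left': [191, 223], 'top': [236, 197]}
```

```bash
python3 -m handwheel '{"dp":[[0,-0.004,-0.003],[0,-0.008,-0.006],[0,-0.012,-0.009],[0,-0.016,-0.012],[0,-0.02,-0.014],[0,-0.024,-0.0165],[0,-0.029,-0.019],[0,-0.034,-0.0215],[0,-0.04,-0.024],[0,-0.045,-0.026],[0,-0.05,-0.028],[0,-0.05,-0.028]],"spin":[0,0,0,0,0,0,0,0,0,0,0,0]}'
python3 -c "
from h import *
from plant import manip
s=manip.state();f=manip.grab_frame('side');print(corners(f),w2b(s['eef_pos']))
for th in range(50,91,10):
  a=np.radians(th);c,n=np.cos(a),np.sin(a)
  print(th,[proj(f,[b2w([70-174*c+z*n,95,75+174*n+z*c])]).round(1).tolist() for z in(5,0)])
g=manip.grab_frame('wrist')
A=cv2.resize(g['pixels'][120:320,160:360],(400,400));B=cv2.resize(f['pixels'][160:240,200:280],(400,400),interpolation=2)
cv2.imwrite('pics/w6.png',np.hstack([A,B])[:,:,::-1])"
```

```text
clock: 9.17
eef_pos: [547.5, 183.4, 209.6]
eef_rot: [-3.14, -0.0, -0.245]
wrist_force: [-0.4, 0.3, 0.1]
gripper_width: 9.3
grip_force: 0.3
{'bottom': [229, 259], 'right': [245, 210], 'left': [200, 229], 'top': [224, 196]} [ 14.06267287  -0.27047306 209.62944423]
50 [[[258.5, 207.2]], [[259.4, 207.6]]]
60 [[[252.7, 206.4]], [[253.7, 206.5]]]
70 [[[245.8, 207.4]], [[247.0, 207.1]]]
80 [[[238.2, 210.2]], [[239.5, 209.6]]]
90 [[[230.1, 214.8]], [[231.5, 213.9]]]
```

```bash
python3 -m handwheel '{"dp":[[0,-0.005,-0.002],[0,-0.01,-0.003],[0,-0.015,-0.005],[0,-0.02,-0.006],[0,-0.025,-0.007],[0,-0.03,-0.008],[0,-0.035,-0.008],[0,-0.04,-0.009],[0,-0.045,-0.009],[0,-0.05,-0.009],[0,-0.055,-0.009],[0,-0.06,-0.009],[0,-0.066,-0.008],[0,-0.072,-0.007],[0,-0.078,-0.006],[0,-0.078,-0.006]],"spin":[0,0,0,0,0,0,0,0,0,0,0,0,0,0,0,0]}'
python3 -c "
from h import *
from plant import manip
s=manip.state();f=manip.grab_frame('side');print(corners(f),w2b(s['eef_pos']))
for th in range(80,116,5):
  a=np.radians(th);c,n=np.cos(a),np.sin(a)
  print(th,[proj(f,[b2w([68-174*c+z*n,y,75+174*n+z*c])]).round(1).tolist() for y in (95,-95) for z in(5,0)])
"
```

```text
clock: 10.6
eef_pos: [566.3, 258.7, 215.1]
eef_rot: [-3.141, 0.001, -0.245]
wrist_force: [0.0, 0.3, -0.3]
gripper_width: 8.7
grip_force: 0.1
{'bottom': [214, 186], 'right': [220, 183], 'left': [212, 184], 'top': [218, 178]} [ 9.17044824e+01 -6.00490050e-02  2.15060526e+02]
80 [[[238.8, 209.9]], [[240.0, 209.3]], [[191.5, 181.8]], [[192.8, 181.4]]]
85 [[[234.8, 211.9]], [[236.1, 211.2]], [[187.5, 183.5]], [[188.8, 182.9]]]
90 [[[230.7, 214.5]], [[232.0, 213.6]], [[183.4, 185.5]], [[184.7, 184.8]]]
95 [[[226.5, 217.4]], [[227.9, 216.4]], [[179.2, 188.0]], [[180.6, 187.2]]]
100 [[[222.3, 220.8]], [[223.7, 219.7]], [[175.1, 190.9]], [[176.5, 189.9]]]
105 [[[218.2, 224.6]], [[219.5, 223.4]], [[171.1, 194.1]], [[172.4, 193.0]]]
110 [[[214.1, 228.8]], [[215.4, 227.4]], [[167.2, 197.7]], [[168.5, 196.5]]]
115 [[[210.1, 233.3]], [[211.4, 231.8]], [[163.4, 201.6]], [[164.6, 200.3]]]
```

```bash
python3 -m handwheel '{"dp":[[0,-0.005,0.001],[0,-0.01,0.002],[0,-0.015,0.003],[0,-0.018,0.004],[0,-0.018,0.004]],"spin":[0,0,0,0,0]}'
python3 -m handwheel '{"dp":[[0,0,0],[0,0,0],[0,0,0],[0,0,0],[0,0,0],[0,0,0],[0,0,0],[0,0,0]],"spin":[0,0,0,0,0,0,0,0]}' 50
python3 -c "
from h import *
from plant import manip
s=manip.state();f=manip.grab_frame('side');print(w2b(s['eef_pos']))
g=manip.grab_frame('wrist');pickle.dump((f,g,s),open('pics/st7.pkl','wb'))
A=cv2.resize(g['pixels'][100:340,136:376],(400,400));B=cv2.resize(f['pixels'][160:280,150:270],(400,400),interpolation=2)
cv2.imwrite('pics/w7.png',np.hstack([A,B])[:,:,::-1])"
```

```text
clock: 11.07
eef_pos: [570.8, 275.4, 211.1]
eef_rot: [-3.141, 0.0, -0.246]
wrist_force: [0.2, 0.7, -0.1]
gripper_width: 8.7
grip_force: 0.2
clock: 11.73
eef_pos: [570.9, 274.3, 211.4]
eef_rot: [3.142, -0.0, -0.247]
wrist_force: [-0.2, 0.1, -0.2]
gripper_width: 44.2
grip_force: 0.0
[107.97980128  -0.68227757 211.38031538]
```

View pics/w7.png

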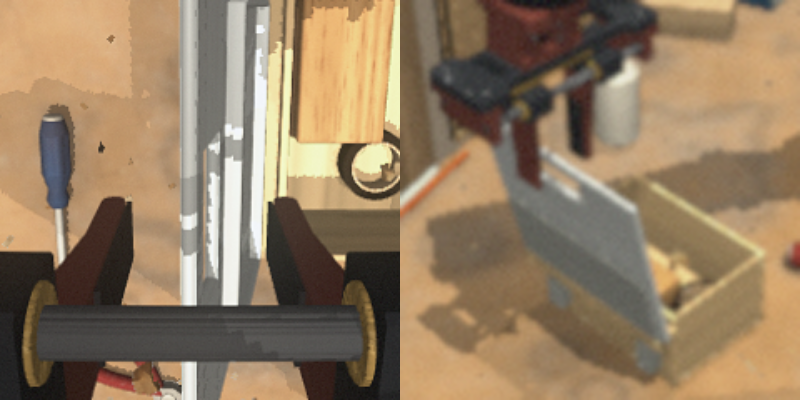

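The lid stands by itself on the rest, free of the open jaws (wrist crop: top edge at column 190 between fingers at 130 and 270). Next I regrasp 14 mm to one side so the hook can pass beside the fingers.

```bash
python3 -m handwheel '{"dp":[[0,0,0],[0,0,0],[0,0,0],[0,0,0],[0.004,-0.001,-0.002],[0.009,-0.002,-0.004],[0.014,-0.003,-0.005],[0.014,-0.003,-0.005],[0.014,-0.003,-0.005]],"spin":[0,0,0,0,0,0,0,0,0]}'
python3 -m handwheel '{"dp":[[0,0,0],[0,0,0],[0,0,0],[0,0,0],[0,0,0],[0,0,0],[0,0,0],[0,0,0],[0,0,0],[0,0,0]],"spin":[0,0,0,0,0,0,0,0,0,0]}' 0
```

```text
clock: 12.58
eef_pos: [585.8, 273.7, 216.3]
eef_rot: [-3.141, -0.0, -0.248]
wrist_force: [0.2, -0.2, 0.0]
gripper_width: 43.8
grip_force: 0.0
clock: 13.42
eef_pos: [585.1, 273.6, 216.3]
eef_rot: [3.141, 0.0, -0.247]
wrist_force: [-0.8, -1.0, 1.7]
gripper_width: 5.7
grip_force: 29.5
```

```bash
python3 -m handwheel '{"dp":[[0,0.004,-0.002],[0,0.008,-0.003],[0,0.013,-0.005],[0,0.018,-0.007],[0,0.024,-0.008],[0,0.03,-0.01],[0,0.036,-0.012],[0,0.036,-0.02],[0,0.036,-0.03],[0,0.036,-0.04],[0,0.036,-0.05],[0,0.036,-0.06]],"spin":[0,0,0,0,0,0,0,0,0,0,0,0]}'
python3 -m handwheel '{"dp":[[0,0,-0.01],[0,0,-0.025],[0,0,-0.04],[0,0,-0.06],[0,0,-0.07],[0,0,-0.07]],"spin":[0,0,0,0,0,0]}'
python3 -c "
from plant import manip
print(manip.state()['joint_positions'])"
```

```text
clock: 14.42
eef_pos: [576.6, 239.7, 278.0]
eef_rot: [-3.14, -0.001, -0.246]
wrist_force: [0.9, -1.1, -2.9]
gripper_width: 4.7
grip_force: 29.9
clock: 14.92
eef_pos: [577.4, 240.0, 349.6]
eef_rot: [-3.138, -0.004, -0.247]
wrist_force: [-0.5, 0.3, -2.6]
gripper_width: 4.8
grip_force: 29.9
[-0.11430404  0.34141309 -0.512085    1.46006836  0.16864063  1.37864477
 -2.45069152]
```

```bash
python3 -m handwheel '{"dp":[[-0.002,0.012,0],[-0.004,0.025,0],[-0.006,0.039,0],[-0.009,0.053,0],[-0.011,0.067,0],[-0.014,0.081,0],[-0.016,0.095,0],[-0.019,0.109,0],[-0.021,0.123,0],[-0.023,0.137,0],[-0.026,0.151,0],[-0.028,0.165,0],[-0.031,0.179,0],[-0.033,0.193,0],[-0.035,0.207,0],[-0.038,0.221,0],[-0.04,0.235,0],[-0.042,0.245,0],[-0.042,0.248,0],[-0.042,0.248,0]],"spin":[-2,-6,-11,-16,-21,-26,-31,-36,-41,-46,-51,-56,-61,-66,-71,-76,-81,-86,-88.6,-88.6]}'
python3 -c "
from h import *
from plant import manip
s=manip.state();print(s['joint_positions'],move(s,[372.7,-216.8,349]))"
```

```text
clock: 16.58
eef_pos: [474.3, 7.6, 345.6]
eef_rot: [-3.141, 0.001, 1.299]
wrist_force: [0.7, -0.4, -3.7]
gripper_width: 4.7
grip_force: 29.9
[ 0.40936482  0.06731983 -0.58020987  1.78443449  0.03866517  1.30227208
 -0.45186192] [-0.2434 -0.0377 -0.0032]
```

```bash
python3 -m handwheel '{"dp":[[-0.008,-0.006,0],[-0.018,-0.014,0],[-0.03,-0.022,0],[-0.044,-0.03,0],[-0.058,-0.038,0],[-0.072,-0.038,0],[-0.086,-0.038,0],[-0.1,-0.038,0],[-0.114,-0.038,0],[-0.128,-0.038,0],[-0.142,-0.038,0],[-0.156,-0.038,0],[-0.17,-0.038,0],[-0.184,-0.038,0],[-0.198,-0.038,0],[-0.212,-0.038,0],[-0.226,-0.038,0],[-0.238,-0.038,0],[-0.243,-0.038,0],[-0.243,-0.038,0]],"spin":[0,0,0,0,0,0,0,0,0,0,0,0,0,0,0,0,0,0,0,0]}'
python3 - <<'E'
from h import *
from plant import manip
manip.grab_frame("top")
s=manip.state();f=manip.grab_frame("side");g=manip.grab_frame("wrist");t=manip.grab_frame("top");pickle.dump((s,f,g,t),open("pics/h8.pkl","wb"))
print(s["eef_pos"],s["eef_rot"]);T=toolT(g,s)
print("hook tip/post predicted side",proj(f,[[395.7,-246,242],[468,-266,232]]).round(1).tolist(),"wrist",proj(g,[[395.7,-246,242],[468,-266,232]],T).round(1).tolist())
ax=np.array([.268,.963,0]);P=s["eef_pos"]
print("lid corners/slot side",proj(f,[P+ax*a+[0,0,z] for a,z in((-109,28),(81,28),(-109,-146),(81,-146),(-42,16),(14,16),(-42,-10),(14,-10))]).round(1).tolist())
A=cv2.resize(g["pixels"][0:300,150:450],(380,380));B=cv2.resize(f["pixels"][80:180,270:370],(380,380),interpolation=2)
cv2.imwrite("pics/h8.png",np.hstack([A,B])[:,:,::-1])
E
```

```text
clock: 18.25
eef_pos: [372.6, -215.8, 346.0]
eef_rot: [-3.141, -0.0, 1.297]
wrist_force: [0.5, 0.0, -3.7]
gripper_width: 4.7
grip_force: 29.9
[ 373.0593607  -214.81428011  346.139783  ] [-3.14121614e+00 -5.26028845e-04  1.29821563e+00]
hook tip/post predicted side [[323.8, 143.2], [306.2, 138.5]] wrist [[287.7, 208.1], [363.9, 204.5]]
lid corners/slot side [[350.8, 103.3], [317.8, 119.7], [342.7, 148.7], [311.4, 167.9], [339.3, 112.2], [329.6, 117.1], [338.1, 119.5], [328.5, 124.5]]
```

View pics/h8.png

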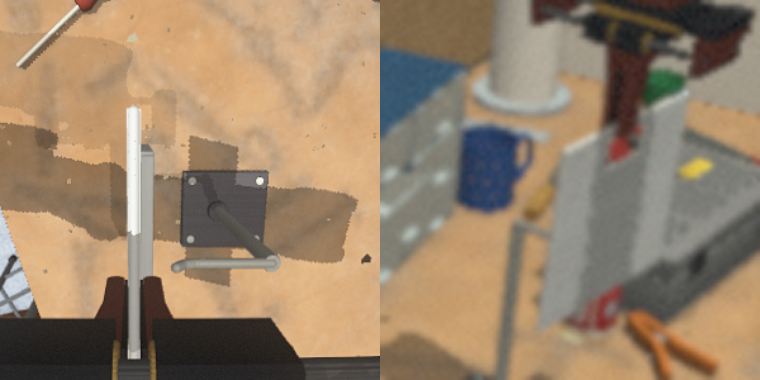

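The wrist view shows the hook tip at (289.7,210.8) px and the post top at (365.5,207.6), parallel to the tool's closing axis. The lid hangs upright left of the tip. The side view shows the lid's top corners at about (318,121) and (351,104), with the slot under the fingertip. Next I measure the lid height in the grip numerically.

```bash
python3 - <<'E'
from h import *
s,f,g,t=pickle.load(open("pics/h8.pkl","rb"))
P=s["eef_pos"];ax=np.array([.268,.963,0]);px=f["pixels"].astype(int)
for c in (320,322,324,326,345,347,349):
    col=px[95:128,c]; print(c,[int(v) for v in col.mean(1)])
print("slot rg",)
for c in range(327,340): print(c,[f"{a[0]}/{a[1]}" for a in px[112:127,c]])
for a in (66,54,42,-75,-90): print(a,proj(f,[P+ax*a+[0,0,z] for z in(22,28,34)]).round(1).tolist())
for a,z in((81,-146),(60,-146),(40,-146)): print(proj(f,[P+ax*a+[0,0,z]]).round(1))
for c in (313,315,317): print(c,px[155:175,c].mean(1).astype(int).tolist())
E
```

```text
320 [150, 151, 151, 148, 149, 148, 146, 150, 154, 160, 158, 151, 143, 144, 145, 147, 147, 147, 147, 146, 148, 150, 164, 182, 180, 157, 145, 143, 143, 143, 145, 143, 145]
322 [149, 152, 153, 151, 146, 136, 142, 148, 150, 151, 149, 147, 147, 150, 146, 150, 149, 147, 146, 145, 149, 166, 184, 179, 159, 143, 140, 141, 145, 144, 144, 143, 145]
324 [153, 151, 152, 151, 147, 142, 144, 150, 153, 153, 153, 153, 151, 150, 150, 149, 148, 146, 148, 150, 166, 182, 177, 154, 147, 143, 143, 144, 145, 143, 143, 145, 145]
326 [152, 151, 151, 151, 150, 147, 143, 147, 152, 152, 154, 154, 153, 151, 146, 148, 145, 145, 146, 155, 174, 171, 144, 138, 141, 141, 139, 136, 133, 130, 128, 130, 127]
345 [137, 149, 138, 104, 76, 70, 72, 68, 62, 77, 120, 170, 173, 154, 150, 145, 144, 143, 143, 144, 144, 145, 144, 145, 147, 146, 148, 147, 147, 149, 148, 150, 149]
347 [134, 149, 149, 132, 91, 66, 63, 69, 74, 103, 149, 170, 153, 147, 146, 143, 145, 144, 147, 144, 146, 148, 148, 146, 147, 146, 142, 143, 141, 141, 134, 130, 133]
349 [94, 139, 148, 138, 110, 77, 73, 85, 114, 156, 167, 158, 149, 145, 147, 145, 145, 146, 
[... 2107 characters left out ...]
122/123', '122/123', '120/122', '119/121', '123/123', '126/127', '132/134']
66 [[320.4, 120.1], [320.6, 118.3], [320.8, 116.5]]
54 [[322.6, 119.0], [322.8, 117.2], [323.1, 115.4]]
42 [[324.8, 117.9], [325.1, 116.1], [325.3, 114.3]]
-75 [[345.0, 107.7], [345.3, 106.0], [345.6, 104.3]]
-90 [[347.5, 106.5], [347.8, 104.8], [348.1, 103.1]]
[[311.4 167.9]]
[[315.1 165.6]]
[[318.6 163.4]]
313 [140, 141, 145, 143, 145, 146, 147, 146, 145, 144, 144, 149, 150, 147, 145, 145, 148, 144, 143, 143]
315 [146, 147, 147, 146, 144, 146, 146, 143, 143, 145, 146, 149, 148, 146, 144, 144, 147, 145, 141, 142]
317 [142, 143, 147, 146, 144, 146, 141, 142, 135, 128, 131, 140, 151, 151, 144, 142, 145, 145, 143, 141]
```

```bash
python3 -m handwheel '{"dp":[[-0.001,0,0.006],[-0.002,0,0.016],[-0.004,0,0.028],[-0.006,0,0.04],[-0.008,0,0.052],[-0.008,0,0.064],[-0.008,0,0.076],[-0.008,0,0.088],[-0.008,0,0.098],[-0.008,0,0.106],[-0.008,0,0.111],[-0.008,0,0.114],[-0.008,0,0.114],[-0.008,0,0.114]],"spin":[0,0,0,0,0,0,0,0,0,0,0,0,0,0]}'
python3 - <<'E'
from h import *
from plant import manip
s=manip.state();g=manip.grab_frame("wrist");f=manip.grab_frame("side");print(s["eef_pos"])
Tt=np.array(g["tool_from_camera"]);Z=s["eef_pos"][2]
print("pred hook tip/bar in tool y,x -> wrist px",proj(g,[[-18.5,32,Z-242],[-18.5,60,Z-234],[-18.5,100,Z-234]],Tt).round(1).tolist())
px=g["pixels"].astype(int)
for c in(305,320,340,360): print(c,[int(v) for v in px[185:240:2,c].mean(1)])
P=s["eef_pos"];ax=np.array([.268,.963,0]);q=f["pixels"].astype(int)
print(proj(f,[P+ax*54+[0,0,27.7],P+ax*-75+[0,0,27.7]]).round(1).tolist())
for c in(323,345): print(c,q[135:160,c].mean(1).astype(int).tolist())
E
```

```text
clock: 19.62
eef_pos: [371.4, -223.0, 232.6]
eef_rot: [3.141, 0.0, 1.299]
wrist_force: [-0.2, 1.1, -2.4]
gripper_width: 4.6
grip_force: 29.9
[ 371.3800474  -222.95674294  232.61564844]
pred hook tip/bar in tool y,x -> wrist px [[309.4, 259.8], [352.6, 253.4], [416.0, 252.7]]
305 [86, 83, 89, 86, 85, 86, 87, 82, 84, 85, 86, 84, 85, 78, 121, 119, 119, 121, 122, 125, 127, 125, 126, 126, 127, 127, 126, 127]
320 [84, 85, 84, 81, 83, 82, 81, 85, 84, 82, 83, 79, 80, 77, 116, 116, 115, 118, 116, 114, 119, 117, 119, 119, 122, 124, 121, 118]
340 [79, 77, 81, 79, 81, 82, 83, 84, 82, 78, 82, 82, 81, 96, 127, 117, 186, 181, 179, 182, 182, 178, 176, 182, 180, 173, 174, 175]
360 [84, 87, 90, 87, 82, 82, 81, 76, 73, 74, 84, 82, 81, 103, 121, 123, 122, 182, 179, 178, 177, 177, 181, 181, 184, 180, 176, 176]
[[319.7, 148.3], [341.3, 136.0]]
323 [88, 95, 97, 99, 94, 94, 98, 104, 106, 109, 142, 174, 172, 152, 143, 141, 144, 140, 140, 138, 134, 133, 130, 129, 129]
345 [162, 147, 138, 142, 141, 142, 139, 136, 133, 138, 141, 142, 138, 120, 95, 87, 80, 74, 76, 84, 83, 88, 84, 83, 78]
```

```bash
python3 -m handwheel '{"dp":[[0,0.004,0],[0,0.01,0],[0,0.016,0],[0,0.022,0],[0,0.027,0],[0,0.032,0],[0,0.037,0],[0,0.042,0],[0,0.045,0],[0,0.045,0]],"spin":[0,0,0,0,0,0,0,0,0,0]}'
```

```text
clock: 20.55
eef_pos: [415.2, -235.0, 232.3]
eef_rot: [3.141, -0.0, 1.3]
wrist_force: [-0.3, 0.3, -3.4]
gripper_width: 5.0
grip_force: 29.9
```

```bash
python3 -m handwheel '{"dp":[[0,0.005,0],[0,0.01,0],[0,0.015,0],[0,0.019,0],[0,0.019,0.003],[0,0.019,0.006],[0,0.019,0.009],[0,0.019,0.011],[0,0.019,0.012],[0,0.019,0.012]],"spin":[0,0,0,0,0,0,0,0,0,0]}'
python3 -m handwheel '{"dp":[[0,0,0.001],[0,0,0.002],[0,0,0.003],[0,0,0.003]],"spin":[0,0,0,0]}'
```

```text
clock: 21.38
eef_pos: [432.4, -239.9, 220.0]
eef_rot: [-3.141, -0.0, 1.299]
wrist_force: [0.4, 0.4, -2.7]
gripper_width: 4.7
grip_force: 29.9
clock: 21.72
eef_pos: [432.8, -240.1, 217.4]
eef_rot: [3.141, 0.0, 1.299]
wrist_force: [-0.3, -0.4, -2.3]
gripper_width: 4.9
grip_force: 29.9
```

```bash
python3 -m handwheel '{"dp":[[0,0,0.001],[0,0,0.0015],[0,0,0.0015]],"spin":[0,0,0]}'; python3 -m handwheel '{"dp":[[0,0,0.001],[0,0,0.0015],[0,0,0.0015]],"spin":[0,0,0]}'
```

```text
clock: 21.97
eef_pos: [433.1, -240.1, 216.8]
eef_rot: [3.141, 0.0, 1.299]
wrist_force: [-2.3, 1.6, 4.9]
gripper_width: 4.8
grip_force: 30.0
clock: 22.22
eef_pos: [433.3, -240.1, 216.3]
eef_rot: [3.14, 0.001, 1.299]
wrist_force: [-4.4, 2.5, 12.2]
gripper_width: 4.7
grip_force: 30.0
```

```bash
python3 -m handwheel '{"dp":[[0,0,-0.002],[0,0,-0.002],[0,0,-0.002],[0,0,-0.002],[0,0,-0.002],[0,0,-0.002]],"spin":[0,0,0,0,0,0]}' 25
python3 - <<'E'
from h import *
from plant import manip
s=manip.state();f=manip.grab_frame("side");P=s["eef_pos"];ax=np.array([.268,.963,0]);q=f["pixels"].astype(int)
print(proj(f,[P+ax*a+[0,0,29] for a in(66,54,-70,-85)]).round(1).tolist())
for c in(306,308,310,330,333): print(c,q[125:165,c].mean(1).astype(int).tolist())
E
```

```text
clock: 22.72
eef_pos: [432.7, -240.0, 216.2]
eef_rot: [-3.141, -0.0, 1.299]
wrist_force: [-1.1, 0.8, 0.2]
gripper_width: 22.1
grip_force: 0.0
[[301.7, 146.9], [303.9, 145.7], [324.8, 134.3], [327.2, 133.0]]
306 [80, 81, 102, 121, 135, 132, 133, 132, 134, 140, 141, 142, 133, 118, 103, 93, 94, 100, 118, 150, 179, 173, 153, 149, 145, 147, 146, 146, 148, 146, 148, 147, 148, 147, 150, 150, 147, 150, 149, 150]
308 [67, 71, 73, 76, 79, 78, 74, 77, 78, 77, 73, 69, 64, 64, 56, 52, 64, 109, 155, 173, 163, 151, 147, 145, 141, 145, 147, 145, 148, 146, 145, 145, 144, 142, 138, 138, 132, 133, 132, 140]
310 [49, 51, 45, 43, 42, 42, 41, 40, 36, 36, 37, 33, 32, 36, 34, 44, 71, 110, 134, 136, 127, 127, 131, 131, 130, 130, 126, 124, 119, 116, 121, 121, 120, 118, 117, 116, 116, 119, 115, 115]
330 [67, 55, 53, 53, 58, 65, 82, 119, 144, 145, 143, 132, 125, 122, 121, 122, 119, 115, 112, 105, 105, 101, 98, 99, 97, 95, 89, 88, 90, 88, 87, 88, 85, 87, 100, 112, 116, 106, 95, 78]
333 [46, 47, 51, 50, 61, 93, 143, 172, 167, 154, 131, 96, 78, 80, 79, 76, 83, 84, 87, 87, 84, 84, 84, 87, 87, 88, 84, 87, 80, 77, 78, 76, 80, 78, 77, 76, 91, 106, 119, 124]
```

```bash
python3 -m handwheel '{"dp":[[0,0,-0.004],[0,0,-0.01],[0,0,-0.018],[0,0,-0.03],[0,0,-0.05],[0,0,-0.075],[0,0,-0.1],[0,0,-0.12],[0,0,-0.13],[0,0,-0.13],[0,0,-0.13],[0,0,-0.13]],"spin":[0,0,0,0,0,0,0,0,0,0,0,0]}'
python3 -m handwheel '{"dp":[[0,0,0],[0,0,0],[0,0,0],[0,0,0],[0,0,0],[0,0,0],[0,0,0],[0,0,0],[0,0,0],[0,0,0],[0,0,0],[0,0,0]],"spin":[0,0,0,0,0,0,0,0,0,0,0,0]}'
python3 - <<'E'
from h import *
from plant import manip
for _ in range(2):
    f=manip.grab_frame("side");q=f["pixels"].astype(int)
    for c in(306,308,320,333): print(c,q[125:155,c].mean(1).astype(int).tolist())
E
```

```text
clock: 23.77
eef_pos: [432.1, -239.8, 345.1]
eef_rot: [-3.14, -0.0, 1.299]
wrist_force: [-0.8, 0.2, -0.1]
gripper_width: 21.7
grip_force: 0.0
clock: 24.77
eef_pos: [432.8, -240.0, 346.4]
eef_rot: [3.141, 0.0, 1.299]
wrist_force: [0.3, -0.3, -0.0]
gripper_width: 21.8
grip_force: 0.0
306 [81, 89, 112, 130, 139, 139, 139, 140, 142, 142, 144, 143, 139, 129, 116, 106, 106, 109, 125, 158, 177, 167, 154, 147, 147, 146, 144, 148, 146, 148]
308 [129, 140, 149, 150, 147, 144, 145, 140, 131, 121, 103, 101, 107, 121, 124, 117, 118, 136, 158, 173, 161, 149, 144, 145, 145, 145, 146, 145, 146, 142]
320 [139, 145, 149, 148, 149, 150, 150, 148, 151, 144, 144, 147, 140, 126, 114, 112, 110, 114, 119, 116, 111, 111, 118, 115, 116, 116, 118, 120, 120, 118]
333 [152, 168, 183, 190, 175, 181, 187, 181, 163, 153, 129, 96, 81, 78, 78, 74, 79, 83, 89, 88, 81, 83, 85, 85, 83, 85, 84, 84, 80, 80]
306 [80, 94, 111, 130, 141, 138, 138, 140, 141, 142, 145, 143, 139, 130, 115, 107, 105, 109, 125, 161, 176, 167, 153, 149, 146, 145, 145, 148, 149, 149]
308 [131, 140, 148, 152, 149, 148, 144, 139, 132, 119, 105, 98, 108, 121, 122, 112, 120, 132, 157, 172, 163, 150, 146, 145, 144, 148, 143, 144, 143, 143]
320 [141, 144, 147, 146, 146, 150, 150, 151, 151, 145, 144, 146, 139, 124, 116, 113, 110, 114, 118, 113, 107, 110, 115, 115, 116, 115, 117, 120, 118, 120]
333 [152, 166, 183, 191, 175, 182, 184, 181, 166, 153, 132, 95, 79, 78, 77, 77, 83, 86, 89, 90, 87, 84, 83, 86, 84, 87, 82, 84, 81, 80]
```

The lid's edge is unchanged after release and still between frames, so it hangs on the hook with the robot clear.

```bash
python3 -c "
from plant import manip
print(manip.hand_in())"
```

```text
the job is handed in; nothing more can be done
None
```

The lid was tipped up and stood by itself against the rest, then hung by its slot on the hook. It was released and still, with the robot clear, when I handed the job in at about 25 s; the hand-in gave no verdict, and I took no final picture check of the bystanders.

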